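Stack two tube tiers on the shaker's standoff posts

ROBOT

A 6-joint arm with a two-finger parallel gripper is mounted at the origin on the work surface. World frame = base frame: x ahead of the robot, y to its left, z up, the work surface at z = 0. Lengths are in m, angles in rad, forces in N, time in s.
With the tool pointing down it reaches from about 0.4 to 0.825 m from the base axis. Payload 7 kg.
Tool frame: the origin (TCP) lies on the centre line of the jaws, within the pads' length; the fingertips stand 22 mm ahead of it and the grasp point (between the pads) lies 3 mm ahead of it (arm.tcp_to_tips is the distance from the TCP to the fingertips, in m); z points along the fingers, y is the line along which they close (so a half turn about z gives the same grasp; the last joint's range is limited). The gripper opens to 88 mm and grips with 3 to 60 N. Pads are 19 mm wide; open, the fingers measure 130 mm over their backs; the gripper's body (78 mm by 193 mm) begins 47 mm behind the grasp point.
Start: joints at [1.5, 0.359, 0.012, 0, -1.224, -0.288], TCP at [0.237, 0.632, 0.249] pointing down, gripper open.
Joint ranges: [-3.07, 3.07], [-1.43, 2.12], [-1.02, 1.25], [-3.03, 1.67], [-3.05, -0], [-3.03, 3.03]. Speed limits (rad/s): [2.39, 2.39, 3.01, 3.14, 3.14, 3.14].

INTERFACE

Orientations are given as [roll, pitch, yaw] about the fixed x, y, z axes, in that order (R = Rz(yaw) Ry(pitch) Rx(roll)).
In Python, from station import arm gives the robot as it stands.
- The arm moves only by the tool jog_arm, never from a script. Its argument "targets" is a list of rows, each an object of numbers: "dx", "dy", "dz": the shift along the tool's x, y, z in mm; "rx", "ry", "rz": the turn, a rotation vector about the tool's x, y, z in rad; "gripper": the closure, from 0 (fully open) to 1 (shut). In form: [{"dx": .., "dy": .., "dz": .., "rx": .., "ry": .., "rz": .., "gripper": ..}, ...]. A call has exactly 8 rows; each row is the pose to reach, as a shift and turn from the pose commanded when the call began, along the tool's axes at that moment; what a row does not reach only later rows make up. A row lasts 1/12 s, in which the tool goes at most 41.7 mm and 7.16 degrees, less where a joint would pass 70% of its speed; a pose out of reach is approached as far as the arm can. A call with a gripper value outside its range is refused whole. The fingers move at their own pace and stop on an object; "force" is the grip in N (left out, the last holds). Time passes only in rows, so rows that repeat a pose let the fingers close, or fill a call up. It gives the time, the measured TCP pose, the force, the opening and the grip force at its end, in the units of the state.
- arm.get_state(): the state, without advancing time (a new reading comes with each control period).
- arm.grab_frame(name): name is "side" or "top"; returns a dict with "frame" (420x560x3 uint8, red, green, blue), "z_map" (420x560 float32, m along the optical axis (not along the pixel's ray), 0 where there is no reading), "fx", "fy", "cx", "cy" (pixels), "distortion" ([k1, k2, p1, p2, k3] as OpenCV has them; the pictures are not rectified), "view" (4x4, takes a point from world to camera coordinates). Camera axes: x right, y down, z forward; pixel columns grow to the right and rows downward; lengths in m; the calibration is good to about 2 mm. A picture is of the moment at which its call begins.
- arm.job_done(): hands the job in; it is judged then, once.
The state is a dict: "t": time; "q": joint angles; "qd": joint speeds; "joint_efforts": joint torques, N m; "eef_pos": TCP position; "ee_rot": TCP orientation; "force": force on the tool from outside, world axes, zero at the start; "moment": the same for the moment, N m; "width": finger opening in m; "gripper_force": force on a finger pad.
Only numpy, scipy, OpenCV 4.12 (cv2) and the standard library are available. Lean on these libraries where they do the work, as an engineer would, in place of code of your own. Each camera call takes 0.05 s, during which the arm holds its last target. There are 200 camera calls.

TASK

Fit the two tube tiers to the bench shaker: lower the blue tier over all four posts until it is fully home on its black collars, then lower the pink tier over the same posts until it is fully home on the step above it. Keep hold of each tier until it is home rather than letting it drop, then let go, and leave the orange tube block, the bottle and the timer where they are.

Things in the scene. Friction and masses are not known exactly. Their poses are not given: they have to be found in the camera images.
- shaker: cream bench-top orbital shaker, fixed; housing 210 mm (own x) by 170 mm (own y), its top 55 mm above the bench. Origin: centre of its underside, at bench height; z up. It carries an aluminium carriage with four upright steel posts.
- deck (a point): point over the shaker's origin at the height of the carriage's top face (150 x 116 mm, 70 mm above the bench). Posts stand at carriage x +-55, y +-38 mm, axes parallel to the shaker's. The carriage has stopped anywhere on its orbit: with its posts it stands off this point by a fixed unknown up to 4.5 mm in x and up to 4.5 mm in y; no reading gives it, find it by touch or by eye.
- tips (a point): point over the shaker's origin (not the carriage's centre) at the height of the post tips, 157 mm. Each post, heights above the bench: black collar 18 mm diameter from 70 to 95 mm, steel 11 mm diameter from 95 to 141 mm with a 1 mm rounded upper edge, 7 mm diameter from 141 to 154 mm, then a tip tapering to 4.6 mm at 157 mm.
- lower_home (a point): point over the shaker's origin, 123 mm above the bench: the height of the blue tier's grip point when it is home, resting on the collars. Its holes have 3 mm of play each way on the 7 mm part of the posts but 1 mm on the 11 mm part, where it can catch on the step. Nothing snaps: unless jammed it slides down freely.
- upper_home (a point): point over the shaker's origin, 169 mm above the bench: the height of the pink tier's grip point when it is home, resting on the step at 141 mm. Its holes have 1 mm of play each way on the 7 mm part of the posts.
- lower_grip (a point): blue tier plate with dark tube wells, 134 (own x) x 100 (own y) x 6 mm, about 160 g, four through holes of 13 mm at own x +-55, y +-38 mm. White upright grip bar in its middle: 12 mm thick (x), 40 long (y), 32 high above the plate. Starts flat on the bench left or right of the shaker. This point: in the bar, 28 mm above the plate's underside, 10 below the bar's top; z up.
- lower: the blue tier itself; origin at the centre of its underside, same axes as lower_grip
- upper_grip (a point): pink tier plate with dark tube wells, 134 (own x) x 100 (own y) x 6 mm, about 160 g, four through holes of 9 mm at own x +-55, y +-38 mm. White upright grip bar in its middle: 12 mm thick (x), 40 long (y), 32 high above the plate. Starts flat on the bench left or right of the shaker. This point: in the bar, 28 mm above the plate's underside, 10 below the bar's top; z up.
- upper: the pink tier itself; origin at the centre of its underside, same axes as upper_grip
- tube_block: bystander: orange tube block, 60 by 100 mm, 30 mm high, beyond the shaker on the right; origin at the centre of its underside
- bottle: bystander: white bottle, 60 mm diameter, 110 mm high, beyond the shaker on the left; origin at the centre of its underside
- timer: bystander: grey bench timer, 70 by 70 mm, 22 mm high, between the robot and the shaker; origin at the centre of its underside
Things that resemble listed ones, but are neither listed nor needed, are in the scene too. Several things have the shape of the lower; the one meant has the colours described above. There is more than one size of the upper; the job needs the middle-sized.

How it is judged:
On the way, in this order (a step that is already met when the one before it is completed fails the run):
1. the blue tier is home on the collars with the fingers still touching it (z of lower_grip in the frame of shaker between 0.1195 and 0.126 m and horizontal distance between lower_grip and shaker below 0.009 m and angle between lower_grip's own z axis and vertical below 0.05 rad and contact force between the fingers and lower above 0.3 N), for 0.1 s.
2. the blue tier still home, the pink tier is home on the step with the fingers still touching it (z of lower_grip in the frame of shaker between 0.1195 and 0.126 m and horizontal distance between each of lower_grip, upper_grip and shaker below 0.009 m and angle between each of lower_grip, upper_grip's own z axis and vertical below 0.05 rad and z of upper_grip in the frame of shaker between 0.1655 and 0.172 m and contact force between the fingers and upper above 0.3 N), for 0.1 s.
At the end, for the whole second after the job is handed in: Both tiers threaded on all four posts, level within 0.05 rad, their grip points within 9 mm sideways of the shaker's centre, the blue tier's grip point 119.5 to 126 mm and the pink tier's 165.5 to 172 mm above the bench, at rest and let go (z of lower_grip in the frame of shaker between 0.1195 and 0.126 m and horizontal distance between each of lower_grip, upper_grip and shaker below 0.009 m and angle between each of lower_grip, upper_grip's own z axis and vertical below 0.05 rad and z of upper_grip in the frame of shaker between 0.1655 and 0.172 m and linear speed of each of lower, upper below 0.02 m/s and angular speed of each of lower, upper below 0.1 rad/s and contact force between the fingers and lower below 0.05 N and contact force between the fingers and upper below 0.05 N); the robot touches nothing.
It fails at once if the tube block is moved by more than 25 mm or tipped over (distance of tube_block from where it was at the start of the episode above 0.025 m or angle between tube_block's own z axis and vertical above 0.5 rad).
It fails at once if the bottle is moved by more than 25 mm or tipped over (distance of bottle from where it was at the start of the episode above 0.025 m or angle between bottle's own z axis and vertical above 0.5 rad).
It fails at once if the timer is moved by more than 25 mm or tipped over (distance of timer from where it was at the start of the episode above 0.025 m or angle between timer's own z axis and vertical above 0.5 rad).
It also fails if it takes over 72 s, if anything falls off the work surface, if the arm or the gripper's body presses on something with over 40 N, if the wrist force passes 120 N, or if a joint passes its speed limit or range.

## Working session

There is one attempt and no reset: what is moved stays moved. The work goes in short steps, Python scripts to look and compute and a tool call to move; the robot and the scene stay as the last step left them, time stands still between calls to the robot, and variables do not carry over. Pictures are saved under pics/ and viewed, at most 10 in all, crops included, and the job is handed in when it is done.

Besides the shell and the picture viewer there is one more tool, called after ">>>" by a JSON object that holds its "op" and its "data". jog_arm: Moves the arm, as the interface text tells. Its arguments: {"type":"object","properties":{"targets":{"type":"array","items":{"type":"object","properties":{"dx":{"type":"number"},"dy":{"type":"number"},"dz":{"type":"number"},"rx":{"type":"number"},"ry":{"type":"number"},"rz":{"type":"number"},"gripper":{"type":"number"}}}},"force":{"type":"number"}},"required":["targets"]}

```bash
ls; mkdir -p pics
python3 - <<'E'
from station import arm
import cv2,numpy as np
for n in("top","side"):
    f=arm.grab_frame(n); cv2.imwrite(f"pics/{n}0.png",cv2.cvtColor(f["frame"],cv2.COLOR_RGB2BGR)); np.savez(f"{n}0.npz",**f)
    print(n,f["fx"],f["fy"],f["cx"],f["cy"],f["distortion"]);print(np.round(f["view"],3))
s=arm.get_state();print({k:np.round(v,3) for k,v in s.items()})
E
```

```text
pics
top 494.70225725581264 494.70225725581264 292.90181688037364 201.9299378559309 [-0.12935693  0.          0.          0.          0.        ]
[[ 0.026 -1.     0.002 -0.01 ]
 [-0.985 -0.026 -0.17   0.523]
 [ 0.17   0.002 -0.985  1.596]
 [ 0.     0.     0.     1.   ]]
side 456.5601597983702 456.5601597983702 280.64705385712364 208.13593055383288 [-0.11363082  0.          0.          0.          0.        ]
[[ 0.866 -0.5   -0.009 -0.41 ]
 [-0.375 -0.638 -0.672  0.248]
 [ 0.331  0.585 -0.74   1.156]
 [ 0.     0.     0.     1.   ]]
{'t': np.float64(0.1), 'q': array([ 1.5  ,  0.359,  0.011, -0.   , -1.224, -0.288]), 'qd': array([ 0.001, -0.001,  0.002,  0.001, -0.001, -0.   ]), 'joint_efforts': array([-1.0000e-03, -5.8417e+01,  2.9375e+01,  7.0160e+00,  1.0000e-02,
       -0.0000e+00]), 'eef_pos': array([0.237, 0.632, 0.248]), 'ee_rot': array([ 3.14 , -0.   , -0.359]), 'force': array([-0.66 ,  0.288,  0.233]), 'moment': array([-0.05 ,  0.033,  0.012]), 'gripper_force': np.float64(0.0), 'width': np.float64(0.088)}
```

View pics/top0.png

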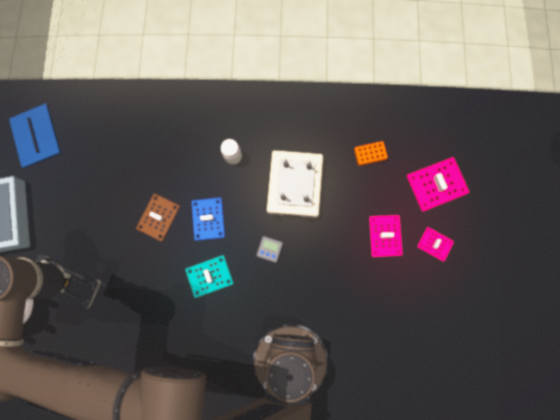

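View pics/side0.png

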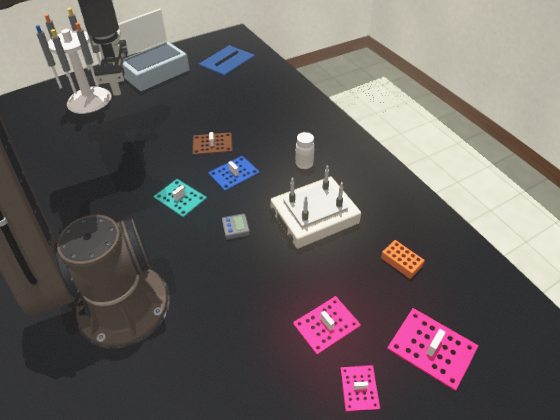

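Top view: blue tier is at (208,219), middle-sized pink at (386,236), shaker at (296,184), with posts near (286,163), (309,166), (284,198) and (307,199). The side view agrees: blue (234,172), pink (327,324), shaker (316,210).

```bash
cat > h.py <<'E'
import numpy as np, cv2
def K(f): return np.array([[f["fx"],0,f["cx"]],[0,f["fy"],f["cy"]],[0,0,1.]])
def cast(f,px,z):
    "pixels (N,2) -> world points on plane z (scalar or N)"
    u=cv2.undistortPoints(np.float64(px).reshape(-1,1,2),K(f),np.float64(f["distortion"])).reshape(-1,2)
    V=np.array(f["view"],float);R,t=V[:3,:3],V[:3,3];c=-R.T@t
    d=np.c_[u,np.ones(len(u))]@R
    return c+d*((z-c[2])/d[:,2])[:,None]
def proj(f,P):
    V=np.array(f["view"],float)
    return cv2.projectPoints(np.float64(P).reshape(-1,1,3),cv2.Rodrigues(V[:3,:3])[0],V[:3,3],K(f),np.float64(f["distortion"]))[0].reshape(-1,2)
def cloud(f):
    h,w=f["z_map"].shape;vv,uu=np.mgrid[:h,:w]
    u=cv2.undistortPoints(np.float64(np.c_[uu.ravel(),vv.ravel()]).reshape(-1,1,2),K(f),np.float64(f["distortion"])).reshape(-1,2)
    V=np.array(f["view"],float)
    p=np.c_[u,np.ones(len(u))]*f["z_map"].reshape(-1,1)
    return ((p-V[:3,3])@V[:3,:3]).reshape(h,w,3)
def hsv(f): return cv2.cvtColor(f["frame"],cv2.COLOR_RGB2HSV)
def blob(m,near):
    m=cv2.morphologyEx(m.astype(np.uint8),cv2.MORPH_CLOSE,np.ones((7,7)))
    cs,_=cv2.findContours(m,cv2.RETR_EXTERNAL,cv2.CHAIN_APPROX_NONE)
    cs=[c for c in cs if cv2.contourArea(c)>15]
    return min(cs,key=lambda c:np.hypot(*(c.reshape(-1,2).mean(0)-near)))
def rect(f,c,z):
    p=cast(f,c.reshape(-1,2),z)[:,:2]
    (x,y),(a,b),g=cv2.minAreaRect((p*1e3).astype(np.float32))
    if a<b: a,b,g=b,a,g+90   # g: angle of long side
    return np.round([x,y,a,b,(g+90)%180-90],1)
E
python3 - <<'E'
from h import *
for n,nb,npk,ns in(("top",(208,219),(386,236),(296,184)),("side",(234,172),(327,324),(316,212))):
    f=dict(np.load(n+"0.npz"));H=hsv(f).astype(int);C=cloud(f)
    bm=(abs(H[...,0]-110)<10)&(H[...,1]>150)&(H[...,2]>80)
    pm=(abs(H[...,0]-163)<10)&(H[...,1]>150)&(H[...,2]>80)
    wm=(H[...,1]<60)&(H[...,2]>150)
    for nm,m,c0 in(("blue",bm,nb),("pink",pm,npk)):
        c=blob(m,np.array(c0)); print(n,nm,rect(f,c,.006))
        c=blob(wm,np.array(c0)); print("  bar",rect(f,c,.038))
    X,Y,Z=C[...,0],C[...,1],C[...,2]
    # shaker by depth
    c=blob(wm,np.array(ns));print(n,"shaker",rect(f,c,.055))
    vv,uu=np.mgrid[:420,:560];r=np.hypot(uu-ns[0],vv-ns[1])<60
    sh=r&(abs(Z-.055)<.006);print("  depth55",rect(f,blob(sh,np.array(ns)),.055), "carr",rect(f,blob(r&(abs(Z-.07)<.006),np.array(ns)),.07))
    N,L,S,Ce=cv2.connectedComponentsWithStats((r&(Z>.1)&(Z<.17)).astype(np.uint8))
    for i in range(1,N):
        q=C[L==i]; 
        t=q[q[:,2]>.12]
        print("  post",S[i,4],np.round(q.mean(0)*1e3,1),np.round(t.mean(0)*1e3,1) if len(t) else "",np.round(q[:,2].max(),3),np.round(Ce[i]))
for n,ns in(("top",(296,180)),("side",(316,205))):
    f=cv2.imread(f"pics/{n}0.png")
    c=f[ns[1]-45:ns[1]+45,ns[0]-60:ns[0]+60]
    globals()[n]=cv2.resize(c,None,fx=6,fy=6,interpolation=cv2.INTER_CUBIC)[:540]
cv2.imwrite("pics/crop.png",cv2.resize(np.vstack([top,side]),(580,600))if 0 else cv2.resize(np.hstack([top,side]),(800,300)))
E
```

```text
top blue [465.2 291.  137.4 103.    7.7]
  bar [464.7 289.2  43.1  19.1 -80.3]
top pink [ 423.4 -312.1  144.3  110.3    3.7]
  bar [ 423.  -311.2   40.3   10.   -88.7]
top shaker [ 5.868e+02 -5.000e-01  2.139e+02  1.738e+02 -3.300e+00]
  depth55 [ 5.874e+02  1.000e-01  2.109e+02  1.695e+02 -3.100e+00] carr [588.6  -2.2 168.5 158.2  -7.9]
  post 20 [640.6  31.6 134.5] [641.1  31.5 143.1] 0.156 [285. 160.]
  post 21 [636.8 -44.  134.2] [637.1 -44.7 145.8] 0.161 [309. 162.]
  post 16 [531.   37.4 136.8] [531.4  37.5 142.7] 0.163 [282. 194.]
  post 16 [527.  -37.3 137.2] [527.  -37.5 146.2] 0.162 [306. 196.]
  post 1 [520.9 -38.9 100.4]  0.1 [306. 200.]
side blue [466.1 292.9 135.1 102.3   7.9]
  bar [460.7 284.   59.2  22.8 -83.5]
side pink [ 424.  -310.5  137.6  103.5    3.8]
  bar [ 419.4 -315.1   48.9   22.5  -85.6]
side shaker [593.3   7.8 237.  223.2  86.5]
  depth55 [584.3  -4.  210.9 171.8  -3.1] carr [583.2  -5.9 151.6 119.2  -3.2]
  post 55 [640.1  28.8 127.9] [640.7  28.8 137.6] 0.155 [326. 174.]
  post 59 [530.   35.  128.6] [530.5  35.5 138.4] 0.156 [292. 187.]
  post 57 [636.  -46.5 128.1] [636.3 -46.4 137.9] 0.159 [340. 191.]
  post 63 [526.4 -40.4 127.3] [526.8 -40.2 136.9] 0.16 [305. 205.]
```

View pics/crop.png

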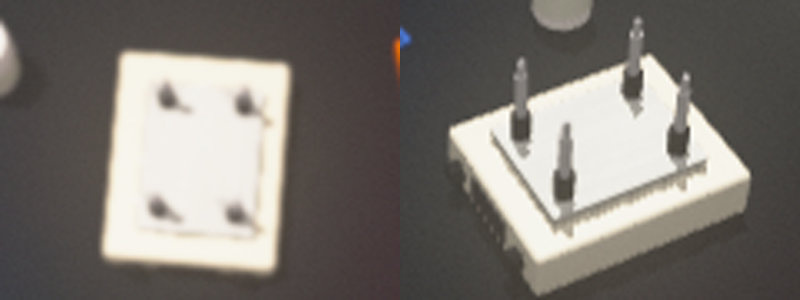

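The posts stand out well against the carriage in both views. Next, the approach over the blue bar.

```bash
cat > go.py <<'E'
import sys,numpy as np
from station import arm
from scipy.spatial.transform import Rotation as Ro
def to(x,y,z,yawdeg):
    "row from present tool pose to TCP x,y,z (mm), tool down with yaw"
    s=arm.get_state();R0=Ro.from_euler("xyz",s["ee_rot"]);p=np.array(s["eef_pos"])*1e3
    d=R0.inv().apply(np.array([x,y,z])-p);r=(R0.inv()*Ro.from_euler("xyz",[np.pi,0,np.radians(yawdeg)])).as_rotvec()
    print("d",np.round(d,1),"r",np.round(r,4),"pos",np.round(p,1),np.round(s["ee_rot"],4),"F",np.round(s["force"],1),"w",round(float(s["width"]),4),"t",round(float(s["t"]),1),"q6",np.round(s["q"][[0,5]],2))
if __name__=="__main__": to(*map(float,sys.argv[1:]))
E
python3 go.py 465.5 292 120 -82.2
```

```text
d [333.3 237.5 128.1] r [ 1.3000e-03 -1.0000e-03  1.0758e+00] pos [236.9 631.6 247.7] [ 3.1401e+00 -2.0000e-04 -3.5880e-01] F [-0.7  0.3  0.2] w 0.0878 t 0.1 q6 [ 1.5  -0.29]
```

>>> {"op": "jog_arm", "data": {"targets": [{"dx": 40, "dy": 28, "dz": 0, "rz": 0.12, "gripper": 0}, {"dx": 80, "dy": 57, "dz": 10, "rz": 0.24, "gripper": 0}, {"dx": 120, "dy": 85, "dz": 20, "rz": 0.36, "gripper": 0}, {"dx": 160, "dy": 114, "dz": 35, "rz": 0.48, "gripper": 0}, {"dx": 200, "dy": 142, "dz": 50, "rz": 0.6, "gripper": 0}, {"dx": 240, "dy": 170, "dz": 65, "rz": 0.72, "gripper": 0}, {"dx": 280, "dy": 200, "dz": 80, "rz": 0.84, "gripper": 0}, {"dx": 320, "dy": 228, "dz": 95, "rz": 0.96, "gripper": 0}], "force": 25}}

```text
invalid input at $.targets[0]: expected keys dx, dy, dz, rx, ry, rz, gripper
```

```bash
python3 go.py 465.5 292 31.5 -82.2
```

```text
d [333.3 237.4 216.6] r [ 1.3000e-03 -1.0000e-03  1.0758e+00] pos [236.9 631.6 247.7] [ 3.1401e+00 -2.0000e-04 -3.5880e-01] F [-0.7  0.3  0.2] w 0.0878 t 0.1 q6 [ 1.5  -0.29]
```

>>> {"op": "jog_arm", "data": {"targets": [{"dx": 33, "dy": 24, "dz": 0, "rx": 0, "ry": 0, "rz": 0.12, "gripper": 0}, {"dx": 66, "dy": 48, "dz": 5, "rx": 0, "ry": 0, "rz": 0.24, "gripper": 0}, {"dx": 100, "dy": 71, "dz": 15, "rx": 0, "ry": 0, "rz": 0.36, "gripper": 0}, {"dx": 133, "dy": 95, "dz": 25, "rx": 0, "ry": 0, "rz": 0.48, "gripper": 0}, {"dx": 167, "dy": 119, "dz": 40, "rx": 0, "ry": 0, "rz": 0.6, "gripper": 0}, {"dx": 200, "dy": 142, "dz": 55, "rx": 0, "ry": 0, "rz": 0.72, "gripper": 0}, {"dx": 233, "dy": 166, "dz": 70, "rx": 0, "ry": 0, "rz": 0.84, "gripper": 0}, {"dx": 266, "dy": 190, "dz": 90, "rx": 0, "ry": 0, "rz": 0.96, "gripper": 0}], "force": 25}}

```text
t: 0.77
eef_pos: [0.415, 0.3668, 0.1629]
ee_rot: [-3.141, 0.001, -1.325]
force: [1.0, -0.5, 0.2]
width: 0.0876
gripper_force: 0.0
```

```bash
python3 go.py 465.5 292 31.5 -82.2
```

```text
d [ 84.9 -30.6 131.4] r [-0.0008  0.0007  0.1101] pos [415.  366.8 162.9] [-3.1408e+00  7.0000e-04 -1.3245e+00] F [ 1.  -0.5  0.2] w 0.0876 t 0.8 q6 [ 1.08 -0.83]
```

>>> {"op": "jog_arm", "data": {"targets": [{"dx": 30, "dy": -11, "dz": 10, "rx": 0, "ry": 0, "rz": 0.05, "gripper": 0}, {"dx": 60, "dy": -22, "dz": 25, "rx": 0, "ry": 0, "rz": 0.1, "gripper": 0}, {"dx": 77.4, "dy": -28, "dz": 45, "rx": 0, "ry": 0, "rz": 0.115, "gripper": 0}, {"dx": 77.4, "dy": -28, "dz": 65, "rx": 0, "ry": 0, "rz": 0.115, "gripper": 0}, {"dx": 77.4, "dy": -28, "dz": 70, "rx": 0, "ry": 0, "rz": 0.115, "gripper": 0}, {"dx": 77.4, "dy": -28, "dz": 70, "rx": 0, "ry": 0, "rz": 0.115, "gripper": 0}, {"dx": 77.4, "dy": -28, "dz": 70, "rx": 0, "ry": 0, "rz": 0.115, "gripper": 0}, {"dx": 77.4, "dy": -28, "dz": 70, "rx": 0, "ry": 0, "rz": 0.115, "gripper": 0}]}}

```text
t: 1.43
eef_pos: [0.4609, 0.3016, 0.0941]
ee_rot: [-3.14, 0.001, -1.432]
force: [-0.2, -0.1, -0.0]
width: 0.0873
gripper_force: 0.0
```

```bash
python3 go.py 465.5 292 31.5 -82.2
```

```text
d [10.2 -3.1 62.6] r [-0.0013  0.0009  0.0022] pos [460.9 301.6  94.1] [-3.1403e+00  9.0000e-04 -1.4324e+00] F [-0.2 -0.1 -0. ] w 0.0873 t 1.4 q6 [ 0.94 -0.8 ]
```

>>> {"op": "jog_arm", "data": {"targets": [{"dx": 10, "dy": -3, "dz": 15, "rx": 0, "ry": 0, "rz": 0.002, "gripper": 0}, {"dx": 10, "dy": -3, "dz": 30, "rx": 0, "ry": 0, "rz": 0.002, "gripper": 0}, {"dx": 10, "dy": -3, "dz": 45, "rx": 0, "ry": 0, "rz": 0.002, "gripper": 0}, {"dx": 10, "dy": -3, "dz": 56, "rx": 0, "ry": 0, "rz": 0.002, "gripper": 0}, {"dx": 10, "dy": -3, "dz": 62, "rx": 0, "ry": 0, "rz": 0.002, "gripper": 0}, {"dx": 10, "dy": -3, "dz": 62, "rx": 0, "ry": 0, "rz": 0.002, "gripper": 0}, {"dx": 10, "dy": -3, "dz": 62, "rx": 0, "ry": 0, "rz": 0.002, "gripper": 0.4}, {"dx": 10, "dy": -3, "dz": 62, "rx": 0, "ry": 0, "rz": 0.002, "gripper": 0.6}]}}

```text
t: 2.1
eef_pos: [0.4654, 0.2918, 0.032]
ee_rot: [-3.14, 0.001, -1.435]
force: [-0.6, -0.1, 0.6]
width: 0.079
gripper_force: 0.0
```

>>> {"op": "jog_arm", "data": {"targets": [{"dx": 0, "dy": 0, "dz": 0, "rx": 0, "ry": 0, "rz": 0, "gripper": 0.8}, {"dx": 0, "dy": 0, "dz": 0, "rx": 0, "ry": 0, "rz": 0, "gripper": 0.9}, {"dx": 0, "dy": 0, "dz": 0, "rx": 0, "ry": 0, "rz": 0, "gripper": 1}, {"dx": 0, "dy": 0, "dz": 0, "rx": 0, "ry": 0, "rz": 0, "gripper": 1}, {"dx": 0, "dy": 0, "dz": 0, "rx": 0, "ry": 0, "rz": 0, "gripper": 1}, {"dx": 0, "dy": 0, "dz": 0, "rx": 0, "ry": 0, "rz": 0, "gripper": 1}, {"dx": 0, "dy": 0, "dz": 0, "rx": 0, "ry": 0, "rz": 0, "gripper": 1}, {"dx": 0, "dy": 0, "dz": 0, "rx": 0, "ry": 0, "rz": 0, "gripper": 1}], "force": 25}}

```text
t: 2.77
eef_pos: [0.465, 0.291, 0.0309]
ee_rot: [3.142, -0.0, -1.436]
force: [-0.6, 0.4, 0.1]
width: 0.026
gripper_force: 0.0
```

```bash
python3 go.py 584 0 215 -93.15
```

```text
d [ 304.3  -78.8 -184. ] r [ 1.000e-04 -1.000e-04  1.899e-01] pos [465.  291.   30.9] [ 3.1415 -0.     -1.4359] F [-0.6  0.4  0.1] w 0.026 t 2.8 q6 [ 0.92 -0.78]
```

>>> {"op": "jog_arm", "data": {"targets": [{"dx": 0, "dy": 0, "dz": 0, "rx": 0, "ry": 0, "rz": 0, "gripper": 1}, {"dx": 0, "dy": 0, "dz": 0, "rx": 0, "ry": 0, "rz": 0, "gripper": 1}, {"dx": 0, "dy": 0, "dz": 0, "rx": 0, "ry": 0, "rz": 0, "gripper": 1}, {"dx": 0, "dy": 0, "dz": 0, "rx": 0, "ry": 0, "rz": 0, "gripper": 1}, {"dx": 0, "dy": 0, "dz": 0, "rx": 0, "ry": 0, "rz": 0, "gripper": 1}, {"dx": 0, "dy": 0, "dz": -8, "rx": 0, "ry": 0, "rz": 0, "gripper": 1}, {"dx": 0, "dy": 0, "dz": -20, "rx": 0, "ry": 0, "rz": 0, "gripper": 1}, {"dx": 0, "dy": 0, "dz": -35, "rx": 0, "ry": 0, "rz": 0, "gripper": 1}]}}

```text
t: 3.43
eef_pos: [0.4644, 0.2903, 0.0659]
ee_rot: [3.14, -0.002, -1.436]
force: [0.2, 0.1, -1.5]
width: 0.0118
gripper_force: 25.0
```

>>> {"op": "jog_arm", "data": {"targets": [{"dx": 0, "dy": 0, "dz": -20, "rx": 0, "ry": 0, "rz": 0, "gripper": 1}, {"dx": 0, "dy": 0, "dz": -45, "rx": 0, "ry": 0, "rz": 0.02, "gripper": 1}, {"dx": 10, "dy": 0, "dz": -75, "rx": 0, "ry": 0, "rz": 0.05, "gripper": 1}, {"dx": 25, "dy": -5, "dz": -105, "rx": 0, "ry": 0, "rz": 0.08, "gripper": 1}, {"dx": 45, "dy": -10, "dz": -130, "rx": 0, "ry": 0, "rz": 0.11, "gripper": 1}, {"dx": 65, "dy": -16, "dz": -148, "rx": 0, "ry": 0, "rz": 0.14, "gripper": 1}, {"dx": 90, "dy": -23, "dz": -155, "rx": 0, "ry": 0, "rz": 0.17, "gripper": 1}, {"dx": 110, "dy": -28, "dz": -155, "rx": 0, "ry": 0, "rz": 0.19, "gripper": 1}]}}

```text
t: 4.1
eef_pos: [0.5086, 0.185, 0.2242]
ee_rot: [-3.138, 0.003, -1.627]
force: [0.5, -0.4, -1.3]
width: 0.012
gripper_force: 25.0
```

```bash
python3 go.py 584 0 215 -93.15
```

```text
d [180.5 -85.6   9. ] r [-0.0035  0.0027 -0.0011] pos [508.6 185.  224.2] [-3.1381e+00  2.7000e-03 -1.6269e+00] F [ 0.5 -0.4 -1.3] w 0.012 t 4.1 q6 [ 0.71 -0.77]
```

>>> {"op": "jog_arm", "data": {"targets": [{"dx": 27, "dy": -13, "dz": 0, "rx": 0, "ry": 0, "rz": 0, "gripper": 1}, {"dx": 54, "dy": -25, "dz": 0, "rx": 0, "ry": 0, "rz": 0, "gripper": 1}, {"dx": 81, "dy": -38, "dz": 5, "rx": 0, "ry": 0, "rz": 0, "gripper": 1}, {"dx": 108, "dy": -50, "dz": 8, "rx": 0, "ry": 0, "rz": 0, "gripper": 1}, {"dx": 135, "dy": -63, "dz": 8, "rx": 0, "ry": 0, "rz": 0, "gripper": 1}, {"dx": 160, "dy": -75, "dz": 8, "rx": 0, "ry": 0, "rz": 0, "gripper": 1}, {"dx": 175, "dy": -82, "dz": 8, "rx": 0, "ry": 0, "rz": 0, "gripper": 1}, {"dx": 178, "dy": -83, "dz": 8, "rx": 0, "ry": 0, "rz": 0, "gripper": 1}]}}

```text
t: 4.77
eef_pos: [0.5809, 0.0009, 0.2131]
ee_rot: [3.141, -0.0, -1.628]
force: [0.2, -0.5, -1.0]
width: 0.0118
gripper_force: 25.0
```

>>> {"op": "jog_arm", "data": {"targets": [{"dx": 0, "dy": 0, "dz": 0, "rx": 0, "ry": 0, "rz": 0, "gripper": 1}, {"dx": 0, "dy": 0, "dz": 0, "rx": 0, "ry": 0, "rz": 0, "gripper": 1}, {"dx": 0, "dy": 0, "dz": 0, "rx": 0, "ry": 0, "rz": 0, "gripper": 1}, {"dx": 0, "dy": 0, "dz": 0, "rx": 0, "ry": 0, "rz": 0, "gripper": 1}, {"dx": 0, "dy": 0, "dz": 0, "rx": 0, "ry": 0, "rz": 0, "gripper": 1}, {"dx": 0, "dy": 0, "dz": 0, "rx": 0, "ry": 0, "rz": 0, "gripper": 1}, {"dx": 0, "dy": 0, "dz": 0, "rx": 0, "ry": 0, "rz": 0, "gripper": 1}, {"dx": 0, "dy": 0, "dz": 0, "rx": 0, "ry": 0, "rz": 0, "gripper": 1}]}}

```text
t: 5.43
eef_pos: [0.5806, 0.0038, 0.213]
ee_rot: [-3.142, 0.0, -1.625]
force: [0.2, -0.0, -0.8]
width: 0.0117
gripper_force: 25.0
```

```bash
python3 go.py 584 -4 215 -93.15
python3 - <<'E'
from station import arm
from h import *
o=[]
for n in("top","side"):
    f=arm.grab_frame(n); np.savez(f"{n}1.npz",**f); o.append(cv2.cvtColor(f["frame"],cv2.COLOR_RGB2BGR))
o=[cv2.resize(o[0][110:260,210:380],(400,353),interpolation=cv2.INTER_CUBIC),cv2.resize(o[1][95:245,230:400],(400,353),interpolation=cv2.INTER_CUBIC)]
cv2.imwrite("pics/b1.png",np.hstack(o))
E
```

```text
d [ 7.6 -3.8 -2. ] r [-0.      0.      0.0004] pos [580.6   3.8 213. ] [-3.1416  0.     -1.6253] F [ 0.2 -0.  -0.8] w 0.0117 t 5.4 q6 [ 0.34 -0.4 ]
```

View pics/b1.png

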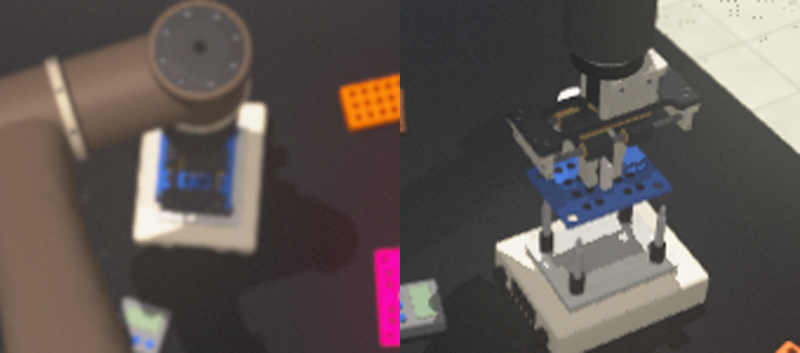

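The top view (left) is blocked by the arm. The side view (right) shows the held plate level above the posts, with its left corner at crop (527,178) and near corner at (565,225). I'll measure plate edges against the posts in the side camera only.

```bash
cat > plate.py <<'E'
from h import *
a=np.radians(-3.15);E=np.array([[np.cos(a),np.sin(a)],[-np.sin(a),np.cos(a)]])  # world->shaker-aligned axes
def plate(f,hue,zt,tcp,yaw=-3.15):
    "edges of visible plate top (cast on zt) relative to tcp, in plate axes (mm)"
    H=hsv(f).astype(int);C=cloud(f)
    m=(abs(H[...,0]-hue)<12)&(H[...,1]>100)&(abs(C[...,2]-zt)<.012)&(np.hypot(C[...,0]-tcp[0],C[...,1]-tcp[1])<.1)
    m=cv2.morphologyEx(m.astype(np.uint8),cv2.MORPH_CLOSE,np.ones((3,3)))
    v,u=np.nonzero(m);p=cast(f,np.c_[u,v],zt)[:,:2]*1e3-np.array(tcp[:2])*1e3
    a=np.radians(yaw);q=p@np.array([[np.cos(a),-np.sin(a)],[np.sin(a),np.cos(a)]])
    print("n",len(q),"ext",np.round(q.min(0),1),np.round(q.max(0),1))
    for lo in range(-40,50,10): # near edges slice-wise
        s=q[abs(q[:,0]-lo)<5];t=q[abs(q[:,1]-lo)<5]
        print(lo,"y",np.round([s[:,1].min(),s[:,1].max()],1) if len(s) else "","x",np.round([t[:,0].min(),t[:,0].max()],1) if len(t) else "")
def posts(f):
    C=cloud(f);out=[]
    for (x,y) in ((.640,.030),(.530,.037),(.637,-.045),(.527,-.039)):
        m=(np.hypot(C[...,0]-x,C[...,1]-y)<.02)&(C[...,2]>.143)&(C[...,2]<.165)
        q=C[m]*1e3;v,u=np.nonzero(m);k=v<=v.min()+1
        tip=cast(f,[[u[k].mean(),v.min()-.2]],.157)[0,:2]*1e3
        out.append(np.r_[q[:,:2].mean(0),tip]);print(len(q),np.round(out[-1],1))
    print("mean surf, tip:",np.round(np.mean(out,0),1))
E
python3 - <<'E'
from plate import *
f=dict(np.load("side0.npz"));posts(f)
f=dict(np.load("top0.npz"));posts(f)
f=dict(np.load("side1.npz"));plate(f,110,.188,(.5806,.0038))
# sanity: edges of blue on bench, same method
f=dict(np.load("side0.npz"));plate(f,110,.006,(.465,.291),7.8)
E
```

```text
12 [640.7  29.9 641.8  31.3]
13 [531.8  36.4 533.4  39.1]
12 [636.9 -45.7 637.5 -44.4]
11 [527.3 -39.1 529.  -36.8]
mean surf, tip: [584.2  -4.6 585.4  -2.7]
8 [642.7  30.8 646.8  31.3]
5 [532.9  38.  534.7  38. ]
7 [637.8 -43.5 642.3 -44.2]
6 [527.5 -37.7 530.4 -37.7]
mean surf, tip: [585.2  -3.1 588.6  -3.2]
n 891 ext [-68.8 -52.7] [67.2 50.9]
-40 y [-48.8  36.3] x [-66.   66.6]
-30 y [-49.6  45.6] x [-67.1  66. ]
-20 y [-48.8  45.4] x [-66.5  67.2]
-10 y [-49.2  45.2] x [-65.3  66.6]
0 y [-51.9 -19.7] x [-67.   66.3]
10 y [-51.1 -14.6] x [-68.2  65.7]
20 y [-49.5 -11.6] x [-68.8  67.2]
30 y [-51.1   0.7] x [-68.2  66.6]
40 y [-52.7  17.9] x [-68.7  -6.2]
n 867 ext [-68.5 -52.7] [71.2 54.9]
-40 y [-51.4  54.9] x [-67.9  69. ]
-30 y [-51.7  54.9] x [-68.   69.5]
-20 y [-51.9  54.9] x [-68.1  70. ]
-10 y [-52.3  54.9] x [-68.2  70.2]
0 y [-52.5  52.8] x [-68.4  70.7]
10 y [-52.7  52.8] x [-68.5  71.2]
20 y [-51.1   7.8] x [-66.1  68.9]
30 y [-51.4  52.8] x [-66.2  69.4]
40 y [-51.6  52.8] x [-66.3  69.6]
```

```bash
python3 go.py 585.6 -2.3 196 -93.15
```

```text
d [ 5.6 -5.3 17. ] r [0.     0.     0.0002] pos [580.6   3.6 213. ] [ 3.1416  0.     -1.6256] F [ 0.6  1.1 -1.4] w 0.0118 t 5.5 q6 [ 0.34 -0.4 ]
```

>>> {"op": "jog_arm", "data": {"targets": [{"dx": 2, "dy": -2, "dz": 5, "rx": 0, "ry": 0, "rz": 0, "gripper": 1}, {"dx": 4, "dy": -4, "dz": 10, "rx": 0, "ry": 0, "rz": 0, "gripper": 1}, {"dx": 5.6, "dy": -5.3, "dz": 15, "rx": 0, "ry": 0, "rz": 0, "gripper": 1}, {"dx": 5.6, "dy": -5.3, "dz": 17, "rx": 0, "ry": 0, "rz": 0, "gripper": 1}, {"dx": 5.6, "dy": -5.3, "dz": 17, "rx": 0, "ry": 0, "rz": 0, "gripper": 1}, {"dx": 5.6, "dy": -5.3, "dz": 17, "rx": 0, "ry": 0, "rz": 0, "gripper": 1}, {"dx": 5.6, "dy": -5.3, "dz": 17, "rx": 0, "ry": 0, "rz": 0, "gripper": 1}, {"dx": 5.6, "dy": -5.3, "dz": 17, "rx": 0, "ry": 0, "rz": 0, "gripper": 1}]}}

```text
t: 6.2
eef_pos: [0.5858, -0.0024, 0.1962]
ee_rot: [-3.141, 0.0, -1.626]
force: [-0.8, 0.5, -0.8]
width: 0.0118
gripper_force: 25.0
```

>>> {"op": "jog_arm", "data": {"targets": [{"dx": 0, "dy": 0, "dz": 3, "rx": 0, "ry": 0, "rz": 0, "gripper": 1}, {"dx": 0, "dy": 0, "dz": 6, "rx": 0, "ry": 0, "rz": 0, "gripper": 1}, {"dx": 0, "dy": 0, "dz": 9, "rx": 0, "ry": 0, "rz": 0, "gripper": 1}, {"dx": 0, "dy": 0, "dz": 12, "rx": 0, "ry": 0, "rz": 0, "gripper": 1}, {"dx": 0, "dy": 0, "dz": 14, "rx": 0, "ry": 0, "rz": 0, "gripper": 1}, {"dx": 0, "dy": 0, "dz": 16, "rx": 0, "ry": 0, "rz": 0, "gripper": 1}, {"dx": 0, "dy": 0, "dz": 16, "rx": 0, "ry": 0, "rz": 0, "gripper": 1}, {"dx": 0, "dy": 0, "dz": 16, "rx": 0, "ry": 0, "rz": 0, "gripper": 1}]}}

```text
t: 6.87
eef_pos: [0.5856, -0.0024, 0.1799]
ee_rot: [3.141, -0.0, -1.626]
force: [0.8, -0.8, -0.7]
width: 0.0119
gripper_force: 25.0
```

```bash
python3 go.py 585.6 -2.3 179 -93.15
python3 - <<'E'
from station import arm
from h import *
f=arm.grab_frame("side"); np.savez("side2.npz",**f); o=cv2.cvtColor(f["frame"],cv2.COLOR_RGB2BGR)
cv2.imwrite("pics/b2.png",cv2.resize(o[120:250,240:400],(800,600),interpolation=cv2.INTER_CUBIC))
E
```

```text
d [-0.1  0.   0.9] r [ 0.0002 -0.0001 -0.    ] pos [585.6  -2.4 179.9] [ 3.1414e+00 -1.0000e-04 -1.6258e+00] F [ 0.8 -0.8 -0.7] w 0.0119 t 6.9 q6 [ 0.33 -0.38]
```

View pics/b2.png

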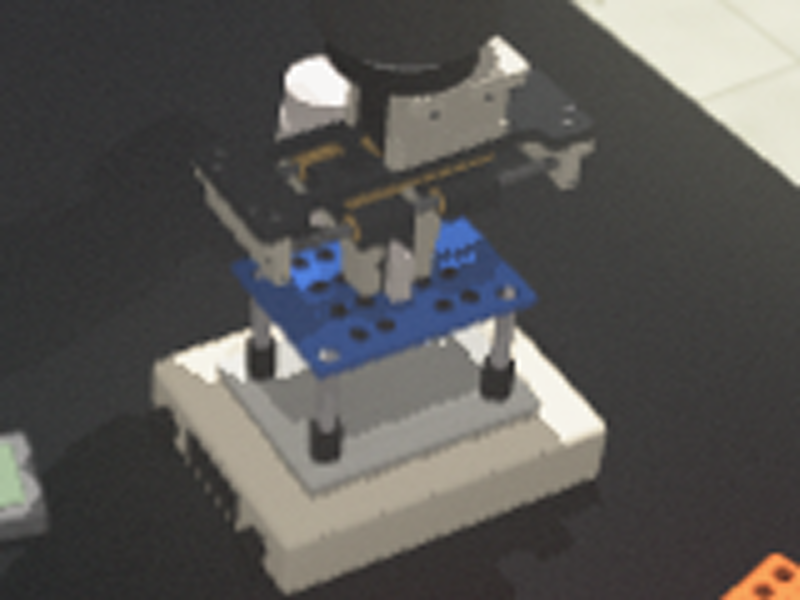

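The view shows post tips visible inside the near hole (330,355) and right hole (508,293), so the tier is threaded on the 7 mm part. Now I'll touch-probe sideways to find the centre.

>>> {"op": "jog_arm", "data": {"targets": [{"dx": 1, "dy": 0, "dz": 1, "rx": 0, "ry": 0, "rz": 0, "gripper": 1}, {"dx": 2, "dy": 0, "dz": 1, "rx": 0, "ry": 0, "rz": 0, "gripper": 1}, {"dx": 2.5, "dy": 0, "dz": 1, "rx": 0, "ry": 0, "rz": 0, "gripper": 1}, {"dx": 3, "dy": 0, "dz": 1, "rx": 0, "ry": 0, "rz": 0, "gripper": 1}, {"dx": 3.5, "dy": 0, "dz": 1, "rx": 0, "ry": 0, "rz": 0, "gripper": 1}, {"dx": 4, "dy": 0, "dz": 1, "rx": 0, "ry": 0, "rz": 0, "gripper": 1}, {"dx": 4, "dy": 0, "dz": 1, "rx": 0, "ry": 0, "rz": 0, "gripper": 1}, {"dx": 4, "dy": 0, "dz": 1, "rx": 0, "ry": 0, "rz": 0, "gripper": 1}]}}

```text
t: 7.58
eef_pos: [0.5854, -0.0065, 0.179]
ee_rot: [-3.142, 0.0, -1.626]
force: [-0.3, 0.1, -2.1]
width: 0.0118
gripper_force: 25.0
```

>>> {"op": "jog_arm", "data": {"targets": [{"dx": -2, "dy": 0, "dz": 0, "rx": 0, "ry": 0, "rz": 0, "gripper": 1}, {"dx": -4, "dy": 0, "dz": 0, "rx": 0, "ry": 0, "rz": 0, "gripper": 1}, {"dx": -5.5, "dy": 0, "dz": 0, "rx": 0, "ry": 0, "rz": 0, "gripper": 1}, {"dx": -6.5, "dy": 0, "dz": 0, "rx": 0, "ry": 0, "rz": 0, "gripper": 1}, {"dx": -7.5, "dy": 0, "dz": 0, "rx": 0, "ry": 0, "rz": 0, "gripper": 1}, {"dx": -8, "dy": 0, "dz": 0, "rx": 0, "ry": 0, "rz": 0, "gripper": 1}, {"dx": -8, "dy": 0, "dz": 0, "rx": 0, "ry": 0, "rz": 0, "gripper": 1}, {"dx": -8, "dy": 0, "dz": 0, "rx": 0, "ry": 0, "rz": 0, "gripper": 1}]}}

```text
t: 8.25
eef_pos: [0.5857, -0.0011, 0.1791]
ee_rot: [3.141, -0.004, -1.626]
force: [2.4, -14.0, -2.3]
width: 0.0118
gripper_force: 25.0
```

>>> {"op": "jog_arm", "data": {"targets": [{"dx": 3, "dy": 0, "dz": 0, "rx": 0, "ry": 0, "rz": 0, "gripper": 1}, {"dx": 6, "dy": 0, "dz": 0, "rx": 0, "ry": 0, "rz": 0, "gripper": 1}, {"dx": 8, "dy": 0, "dz": 0, "rx": 0, "ry": 0, "rz": 0, "gripper": 1}, {"dx": 9, "dy": 0, "dz": 0, "rx": 0, "ry": 0, "rz": 0, "gripper": 1}, {"dx": 10, "dy": 0, "dz": 0, "rx": 0, "ry": 0, "rz": 0, "gripper": 1}, {"dx": 11, "dy": 0, "dz": 0, "rx": 0, "ry": 0, "rz": 0, "gripper": 1}, {"dx": 11, "dy": 0, "dz": 0, "rx": 0, "ry": 0, "rz": 0, "gripper": 1}, {"dx": 11, "dy": 0, "dz": 0, "rx": 0, "ry": 0, "rz": 0, "gripper": 1}]}}

```text
t: 8.92
eef_pos: [0.5854, -0.0078, 0.179]
ee_rot: [-3.141, 0.002, -1.625]
force: [-2.1, 6.6, -0.1]
width: 0.0119
gripper_force: 25.0
```

>>> {"op": "jog_arm", "data": {"targets": [{"dx": -2, "dy": 0, "dz": 0, "rx": 0, "ry": 0, "rz": 0, "gripper": 1}, {"dx": -4, "dy": 0, "dz": 0, "rx": 0, "ry": 0, "rz": 0, "gripper": 1}, {"dx": -5.3, "dy": 1, "dz": 0, "rx": 0, "ry": 0, "rz": 0, "gripper": 1}, {"dx": -5.3, "dy": 2, "dz": 0, "rx": 0, "ry": 0, "rz": 0, "gripper": 1}, {"dx": -5.3, "dy": 3, "dz": 0, "rx": 0, "ry": 0, "rz": 0, "gripper": 1}, {"dx": -5.3, "dy": 4, "dz": 0, "rx": 0, "ry": 0, "rz": 0, "gripper": 1}, {"dx": -5.3, "dy": 5, "dz": 0, "rx": 0, "ry": 0, "rz": 0, "gripper": 1}, {"dx": -5.3, "dy": 5, "dz": 0, "rx": 0, "ry": 0, "rz": 0, "gripper": 1}]}}

```text
t: 9.58
eef_pos: [0.5819, -0.0039, 0.1794]
ee_rot: [-3.139, 0.0, -1.626]
force: [6.1, -1.3, -4.6]
width: 0.0118
gripper_force: 25.0
```

>>> {"op": "jog_arm", "data": {"targets": [{"dx": 0, "dy": -2, "dz": 0, "rx": 0, "ry": 0, "rz": 0, "gripper": 1}, {"dx": 0, "dy": -4, "dz": 0, "rx": 0, "ry": 0, "rz": 0, "gripper": 1}, {"dx": 0, "dy": -6, "dz": 0, "rx": 0, "ry": 0, "rz": 0, "gripper": 1}, {"dx": 0, "dy": -7, "dz": 0, "rx": 0, "ry": 0, "rz": 0, "gripper": 1}, {"dx": 0, "dy": -8, "dz": 0, "rx": 0, "ry": 0, "rz": 0, "gripper": 1}, {"dx": 0, "dy": -9, "dz": 0, "rx": 0, "ry": 0, "rz": 0, "gripper": 1}, {"dx": 0, "dy": -10, "dz": 0, "rx": 0, "ry": 0, "rz": 0, "gripper": 1}, {"dx": 0, "dy": -10, "dz": 0, "rx": 0, "ry": 0, "rz": 0, "gripper": 1}]}}

```text
t: 10.25
eef_pos: [0.5885, -0.0045, 0.1784]
ee_rot: [3.137, -0.0, -1.626]
force: [-6.8, 2.0, 2.9]
width: 0.0121
gripper_force: 25.0
```

>>> {"op": "jog_arm", "data": {"targets": [{"dx": 0.2, "dy": 3, "dz": 0, "rx": 0, "ry": 0, "rz": 0, "gripper": 1}, {"dx": 0.4, "dy": 5.2, "dz": 0, "rx": 0, "ry": 0, "rz": 0, "gripper": 1}, {"dx": 0.4, "dy": 5.2, "dz": 0, "rx": 0, "ry": 0, "rz": 0, "gripper": 1}, {"dx": 0.4, "dy": 5.2, "dz": 2, "rx": 0, "ry": 0, "rz": 0, "gripper": 1}, {"dx": 0.4, "dy": 5.2, "dz": 4, "rx": 0, "ry": 0, "rz": 0, "gripper": 1}, {"dx": 0.4, "dy": 5.2, "dz": 6, "rx": 0, "ry": 0, "rz": 0, "gripper": 1}, {"dx": 0.4, "dy": 5.2, "dz": 8, "rx": 0, "ry": 0, "rz": 0, "gripper": 1}, {"dx": 0.4, "dy": 5.2, "dz": 9, "rx": 0, "ry": 0, "rz": 0, "gripper": 1}]}}

```text
t: 10.92
eef_pos: [0.5852, -0.0046, 0.1695]
ee_rot: [3.141, -0.0, -1.626]
force: [0.2, -0.8, -1.6]
width: 0.0118
gripper_force: 25.0
```

>>> {"op": "jog_arm", "data": {"targets": [{"dx": 0, "dy": 0, "dz": 1, "rx": 0, "ry": 0, "rz": 0, "gripper": 1}, {"dx": 0, "dy": 0, "dz": 2, "rx": 0, "ry": 0, "rz": 0, "gripper": 1}, {"dx": 0, "dy": 0, "dz": 2, "rx": 0, "ry": 0, "rz": 0, "gripper": 1}, {"dx": 0, "dy": 0, "dz": 2, "rx": 0, "ry": 0, "rz": 0, "gripper": 1}, {"dx": 0, "dy": 0, "dz": 2, "rx": 0, "ry": 0, "rz": 0, "gripper": 1}, {"dx": 0, "dy": 0, "dz": 2, "rx": 0, "ry": 0, "rz": 0, "gripper": 1}, {"dx": 0, "dy": 0, "dz": 2, "rx": 0, "ry": 0, "rz": 0, "gripper": 1}, {"dx": 0, "dy": 0, "dz": 2, "rx": 0, "ry": 0, "rz": 0, "gripper": 1}]}}

```text
t: 11.58
eef_pos: [0.5853, -0.0045, 0.168]
ee_rot: [-3.141, 0.0, -1.626]
force: [-0.4, 0.2, -1.4]
width: 0.0119
gripper_force: 25.0
```

On the 11 mm part with no contact force. Continuing down.

>>> {"op": "jog_arm", "data": {"targets": [{"dx": 0, "dy": 0, "dz": 3, "rx": 0, "ry": 0, "rz": 0, "gripper": 1}, {"dx": 0, "dy": 0, "dz": 6, "rx": 0, "ry": 0, "rz": 0, "gripper": 1}, {"dx": 0, "dy": 0, "dz": 9, "rx": 0, "ry": 0, "rz": 0, "gripper": 1}, {"dx": 0, "dy": 0, "dz": 12, "rx": 0, "ry": 0, "rz": 0, "gripper": 1}, {"dx": 0, "dy": 0, "dz": 15, "rx": 0, "ry": 0, "rz": 0, "gripper": 1}, {"dx": 0, "dy": 0, "dz": 18, "rx": 0, "ry": 0, "rz": 0, "gripper": 1}, {"dx": 0, "dy": 0, "dz": 20, "rx": 0, "ry": 0, "rz": 0, "gripper": 1}, {"dx": 0, "dy": 0, "dz": 20, "rx": 0, "ry": 0, "rz": 0, "gripper": 1}]}}

```text
t: 12.25
eef_pos: [0.585, -0.0046, 0.1473]
ee_rot: [3.141, -0.0, -1.626]
force: [-0.3, -0.0, -1.5]
width: 0.012
gripper_force: 25.0
```

>>> {"op": "jog_arm", "data": {"targets": [{"dx": 0, "dy": 0, "dz": 3, "rx": 0, "ry": 0, "rz": 0, "gripper": 1}, {"dx": 0, "dy": 0, "dz": 6, "rx": 0, "ry": 0, "rz": 0, "gripper": 1}, {"dx": 0, "dy": 0, "dz": 9, "rx": 0, "ry": 0, "rz": 0, "gripper": 1}, {"dx": 0, "dy": 0, "dz": 12, "rx": 0, "ry": 0, "rz": 0, "gripper": 1}, {"dx": 0, "dy": 0, "dz": 15, "rx": 0, "ry": 0, "rz": 0, "gripper": 1}, {"dx": 0, "dy": 0, "dz": 18, "rx": 0, "ry": 0, "rz": 0, "gripper": 1}, {"dx": 0, "dy": 0, "dz": 20, "rx": 0, "ry": 0, "rz": 0, "gripper": 1}, {"dx": 0, "dy": 0, "dz": 20, "rx": 0, "ry": 0, "rz": 0, "gripper": 1}]}}

```text
t: 12.92
eef_pos: [0.585, -0.0046, 0.1274]
ee_rot: [3.141, -0.0, -1.626]
force: [-0.8, 0.4, -1.5]
width: 0.0118
gripper_force: 25.0
```

>>> {"op": "jog_arm", "data": {"targets": [{"dx": 0, "dy": 0, "dz": 1, "rx": 0, "ry": 0, "rz": 0, "gripper": 1}, {"dx": 0, "dy": 0, "dz": 2, "rx": 0, "ry": 0, "rz": 0, "gripper": 1}, {"dx": 0, "dy": 0, "dz": 3, "rx": 0, "ry": 0, "rz": 0, "gripper": 1}, {"dx": 0, "dy": 0, "dz": 3, "rx": 0, "ry": 0, "rz": 0, "gripper": 1}, {"dx": 0, "dy": 0, "dz": 3, "rx": 0, "ry": 0, "rz": 0, "gripper": 1}, {"dx": 0, "dy": 0, "dz": 3, "rx": 0, "ry": 0, "rz": 0, "gripper": 1}, {"dx": 0, "dy": 0, "dz": 3, "rx": 0, "ry": 0, "rz": 0, "gripper": 1}, {"dx": 0, "dy": 0, "dz": 3, "rx": 0, "ry": 0, "rz": 0, "gripper": 1}]}}

```text
t: 13.58
eef_pos: [0.5854, -0.0045, 0.1259]
ee_rot: [-3.141, 0.0, -1.626]
force: [-3.0, 0.9, 6.0]
width: 0.0117
gripper_force: 25.0
```

>>> {"op": "jog_arm", "data": {"targets": [{"dx": 0, "dy": 0, "dz": -1, "rx": 0, "ry": 0, "rz": 0, "gripper": 1}, {"dx": 0, "dy": 0, "dz": -1.5, "rx": 0, "ry": 0, "rz": 0, "gripper": 0.75}, {"dx": 0, "dy": 0, "dz": -1.5, "rx": 0, "ry": 0, "rz": 0, "gripper": 0.6}, {"dx": 0, "dy": 0, "dz": -1.5, "rx": 0, "ry": 0, "rz": 0, "gripper": 0.5}, {"dx": 0, "dy": 0, "dz": -1.5, "rx": 0, "ry": 0, "rz": 0, "gripper": 0.5}, {"dx": 0, "dy": 0, "dz": -1.5, "rx": 0, "ry": 0, "rz": 0, "gripper": 0.5}, {"dx": 0, "dy": 0, "dz": -1.5, "rx": 0, "ry": 0, "rz": 0, "gripper": 0.5}, {"dx": 0, "dy": 0, "dz": -1.5, "rx": 0, "ry": 0, "rz": 0, "gripper": 0.5}]}}

```text
t: 14.25
eef_pos: [0.5853, -0.0045, 0.1264]
ee_rot: [3.142, -0.0, -1.626]
force: [0.5, 0.5, -0.3]
width: 0.0431
gripper_force: 0.0
```

>>> {"op": "jog_arm", "data": {"targets": [{"dx": 0, "dy": 0, "dz": -15, "rx": 0, "ry": 0, "rz": 0, "gripper": 0.5}, {"dx": 0, "dy": 0, "dz": -35, "rx": 0, "ry": 0, "rz": 0, "gripper": 0.5}, {"dx": 0, "dy": 0, "dz": -60, "rx": 0, "ry": 0, "rz": 0, "gripper": 0.4}, {"dx": 20, "dy": 10, "dz": -80, "rx": 0, "ry": 0, "rz": 0, "gripper": 0.2}, {"dx": 50, "dy": 25, "dz": -90, "rx": 0, "ry": 0, "rz": -0.02, "gripper": 0}, {"dx": 85, "dy": 45, "dz": -90, "rx": 0, "ry": 0, "rz": -0.04, "gripper": 0}, {"dx": 120, "dy": 63, "dz": -90, "rx": 0, "ry": 0, "rz": -0.07, "gripper": 0}, {"dx": 150, "dy": 80, "dz": -90, "rx": 0, "ry": 0, "rz": -0.1, "gripper": 0}]}}

```text
t: 14.92
eef_pos: [0.4959, -0.1512, 0.2169]
ee_rot: [-3.141, 0.0, -1.524]
force: [0.7, -0.6, -0.2]
width: 0.0782
gripper_force: 0.0
```

```bash
python3 go.py 423.5 -311.5 60 -86.25
python3 - <<'E'
from station import arm
from plate import *
f=arm.grab_frame("side");np.savez("side3.npz",**f)
plate(f,110,.101,(.585,-.0045))
E
```

```text
d [156.7  79.9 156.8] r [-0.0007  0.     -0.0186] pos [ 495.9 -151.2  216.9] [-3.1409  0.     -1.524 ] F [ 0.7 -0.6 -0.2] w 0.0782 t 14.9 q6 [ 0.08 -0.04]
n 143 ext [-58.8 -44.3] [30.2 51.4]
-40 y [41.6 51.2] x [-30.7  28.2]
-30 y [-44.3  50.9] x [-22.2  30.2]
-20 y [-43.7  50.5] x 
-10 y [-43.   51.4] x [-27.6  -7.3]
0 y [-41.6  51. ] x [-27.   -5.9]
10 y [-40.9  50.6] x [-23.3  -7.1]
20 y [-39.5 -33. ] x 
30 y [-38.8 -31. ] x 
40 y  x [-46.3 -16.1]
```

>>> {"op": "jog_arm", "data": {"targets": [{"dx": 35, "dy": 18, "dz": 5, "rx": 0, "ry": 0, "rz": 0, "gripper": 0}, {"dx": 70, "dy": 36, "dz": 20, "rx": 0, "ry": 0, "rz": -0.01, "gripper": 0}, {"dx": 105, "dy": 54, "dz": 45, "rx": 0, "ry": 0, "rz": -0.015, "gripper": 0}, {"dx": 130, "dy": 67, "dz": 70, "rx": 0, "ry": 0, "rz": -0.0186, "gripper": 0}, {"dx": 145, "dy": 75, "dz": 95, "rx": 0, "ry": 0, "rz": -0.0186, "gripper": 0}, {"dx": 150, "dy": 78, "dz": 115, "rx": 0, "ry": 0, "rz": -0.0186, "gripper": 0}, {"dx": 150, "dy": 78, "dz": 125, "rx": 0, "ry": 0, "rz": -0.0186, "gripper": 0}, {"dx": 150, "dy": 78, "dz": 125, "rx": 0, "ry": 0, "rz": -0.0186, "gripper": 0}]}}

```text
t: 15.63
eef_pos: [0.4246, -0.303, 0.0894]
ee_rot: [3.138, 0.002, -1.509]
force: [-0.4, 0.0, 0.3]
width: 0.0876
gripper_force: 0.0
```

```bash
python3 go.py 423.5 -311.2 31.5 -86.25
```

```text
d [ 8.2  1.3 57.9] r [ 0.0038  0.0015 -0.0033] pos [ 424.6 -303.    89.4] [ 3.1377e+00  1.5000e-03 -1.5087e+00] F [-0.4  0.   0.3] w 0.0876 t 15.6 q6 [-0.24  0.31]
```

>>> {"op": "jog_arm", "data": {"targets": [{"dx": 8, "dy": 1.3, "dz": 15, "rx": 0, "ry": 0, "rz": -0.003, "gripper": 0}, {"dx": 8, "dy": 1.3, "dz": 30, "rx": 0, "ry": 0, "rz": -0.003, "gripper": 0.1}, {"dx": 8, "dy": 1.3, "dz": 44, "rx": 0, "ry": 0, "rz": -0.003, "gripper": 0.2}, {"dx": 8, "dy": 1.3, "dz": 54, "rx": 0, "ry": 0, "rz": -0.003, "gripper": 0.3}, {"dx": 8, "dy": 1.3, "dz": 58, "rx": 0, "ry": 0, "rz": -0.003, "gripper": 0.4}, {"dx": 8, "dy": 1.3, "dz": 58, "rx": 0, "ry": 0, "rz": -0.003, "gripper": 0.5}, {"dx": 8, "dy": 1.3, "dz": 58, "rx": 0, "ry": 0, "rz": -0.003, "gripper": 0.6}, {"dx": 8, "dy": 1.3, "dz": 58, "rx": 0, "ry": 0, "rz": -0.003, "gripper": 0.7}]}}

```text
t: 16.3
eef_pos: [0.426, -0.3113, 0.0345]
ee_rot: [-3.14, -0.001, -1.504]
force: [0.2, 0.1, 1.0]
width: 0.0466
gripper_force: 0.0
```

>>> {"op": "jog_arm", "data": {"targets": [{"dx": 0, "dy": 0, "dz": 0, "rx": 0, "ry": 0, "rz": 0, "gripper": 0.85}, {"dx": 0, "dy": 0, "dz": 0, "rx": 0, "ry": 0, "rz": 0, "gripper": 1}, {"dx": 0, "dy": 0, "dz": 0, "rx": 0, "ry": 0, "rz": 0, "gripper": 1}, {"dx": 0, "dy": 0, "dz": 0, "rx": 0, "ry": 0, "rz": 0, "gripper": 1}, {"dx": 0, "dy": 0, "dz": 0, "rx": 0, "ry": 0, "rz": 0, "gripper": 1}, {"dx": 0, "dy": 0, "dz": 0, "rx": 0, "ry": 0, "rz": 0, "gripper": 1}, {"dx": 0, "dy": 0, "dz": 0, "rx": 0, "ry": 0, "rz": 0, "gripper": 1}, {"dx": 0, "dy": 0, "dz": 0, "rx": 0, "ry": 0, "rz": 0, "gripper": 1}], "force": 25}}

```text
t: 16.97
eef_pos: [0.425, -0.3113, 0.0336]
ee_rot: [3.141, 0.0, -1.504]
force: [-1.5, 1.2, 4.0]
width: 0.0122
gripper_force: 25.0
```

```bash
python3 go.py 585.2 -4.5 213 -93.15
```

```text
d [-295.5 -180.2 -179.5] r [0.0003 0.     0.1215] pos [ 425.  -311.3   33.6] [ 3.1413  0.     -1.5042] F [-1.5  1.2  4. ] w 0.0122 t 17.0 q6 [-0.26  0.33]
```

>>> {"op": "jog_arm", "data": {"targets": [{"dx": 0, "dy": 0, "dz": -8, "rx": 0, "ry": 0, "rz": 0, "gripper": 1}, {"dx": 0, "dy": 0, "dz": -25, "rx": 0, "ry": 0, "rz": 0, "gripper": 1}, {"dx": 0, "dy": 0, "dz": -50, "rx": 0, "ry": 0, "rz": 0, "gripper": 1}, {"dx": 0, "dy": 0, "dz": -80, "rx": 0, "ry": 0, "rz": 0, "gripper": 1}, {"dx": -10, "dy": -6, "dz": -110, "rx": 0, "ry": 0, "rz": 0.01, "gripper": 1}, {"dx": -25, "dy": -15, "dz": -140, "rx": 0, "ry": 0, "rz": 0.03, "gripper": 1}, {"dx": -50, "dy": -30, "dz": -165, "rx": 0, "ry": 0, "rz": 0.05, "gripper": 1}, {"dx": -80, "dy": -48, "dz": -180, "rx": 0, "ry": 0, "rz": 0.08, "gripper": 1}]}}

```text
t: 17.63
eef_pos: [0.4685, -0.2284, 0.2172]
ee_rot: [-3.137, -0.001, -1.587]
force: [1.7, -0.9, -0.8]
width: 0.0121
gripper_force: 25.0
```

```bash
python3 go.py 582 0 213 -93.15
```

```text
d [-230.2 -109.8    4.5] r [-0.0041 -0.0008  0.0389] pos [ 468.5 -228.4  217.2] [-3.1375e+00 -9.0000e-04 -1.5869e+00] F [ 1.7 -0.9 -0.8] w 0.0121 t 17.6 q6 [-0.08  0.06]
```

>>> {"op": "jog_arm", "data": {"targets": [{"dx": -35, "dy": -17, "dz": 0, "rx": 0, "ry": 0, "rz": 0.01, "gripper": 1}, {"dx": -70, "dy": -34, "dz": 0, "rx": 0, "ry": 0, "rz": 0.02, "gripper": 1}, {"dx": -105, "dy": -51, "dz": 0, "rx": 0, "ry": 0, "rz": 0.03, "gripper": 1}, {"dx": -140, "dy": -68, "dz": 0, "rx": 0, "ry": 0, "rz": 0.0385, "gripper": 1}, {"dx": -175, "dy": -85, "dz": 0, "rx": 0, "ry": 0, "rz": 0.0385, "gripper": 1}, {"dx": -205, "dy": -98, "dz": 0, "rx": 0, "ry": 0, "rz": 0.0385, "gripper": 1}, {"dx": -218, "dy": -103, "dz": 0, "rx": 0, "ry": 0, "rz": 0.0385, "gripper": 1}, {"dx": -218, "dy": -103, "dz": 0, "rx": 0, "ry": 0, "rz": 0.0385, "gripper": 1}]}}

```text
t: 18.3
eef_pos: [0.5747, -0.0089, 0.2134]
ee_rot: [-3.142, 0.0, -1.62]
force: [0.0, -1.4, -1.1]
width: 0.0119
gripper_force: 25.0
```

```bash
python3 go.py 580.6 3.7 215 -93.15
```

```text
d [-12.8  -5.3  -1.6] r [-0.0001  0.0003  0.0061] pos [574.7  -8.9 213.4] [-3.1415e+00  3.0000e-04 -1.6196e+00] F [ 0.  -1.4 -1.1] w 0.0119 t 18.3 q6 [ 0.32 -0.37]
```

>>> {"op": "jog_arm", "data": {"targets": [{"dx": -6, "dy": -3, "dz": -1, "rx": 0, "ry": 0, "rz": 0.006, "gripper": 1}, {"dx": -12, "dy": -5, "dz": -1.6, "rx": 0, "ry": 0, "rz": 0.006, "gripper": 1}, {"dx": -12.8, "dy": -5.3, "dz": -1.6, "rx": 0, "ry": 0, "rz": 0.006, "gripper": 1}, {"dx": -12.8, "dy": -5.3, "dz": -1.6, "rx": 0, "ry": 0, "rz": 0.006, "gripper": 1}, {"dx": -12.8, "dy": -5.3, "dz": -1.6, "rx": 0, "ry": 0, "rz": 0.006, "gripper": 1}, {"dx": -12.8, "dy": -5.3, "dz": -1.6, "rx": 0, "ry": 0, "rz": 0.006, "gripper": 1}, {"dx": -12.8, "dy": -5.3, "dz": -1.6, "rx": 0, "ry": 0, "rz": 0.006, "gripper": 1}, {"dx": -12.8, "dy": -5.3, "dz": -1.6, "rx": 0, "ry": 0, "rz": 0.006, "gripper": 1}]}}

```text
t: 18.97
eef_pos: [0.5795, 0.0004, 0.2151]
ee_rot: [-3.142, 0.0, -1.629]
force: [-0.6, -0.1, -1.6]
width: 0.0113
gripper_force: 25.0
```

```bash
python3 go.py 585.2 -4.5 200 -93.15
python3 - <<'E'
from station import arm
from plate import *
s=arm.get_state();p=s["eef_pos"]
f=arm.grab_frame("side");np.savez("side4.npz",**f)
o=cv2.cvtColor(f["frame"],cv2.COLOR_RGB2BGR)
cv2.imwrite("pics/p1.png",cv2.resize(o[110:240,240:400],(800,600),interpolation=cv2.INTER_CUBIC))
for ff,h,q in((dict(np.load("side1.npz")),110,(.5806,.0038)),(f,163,p)):
    H=hsv(ff).astype(int);C=cloud(ff)
    m=(abs(H[...,0]-h)<12)&(H[...,1]>100)&(abs(C[...,2]-.188)<.03)&(np.hypot(C[...,0]-q[0],C[...,1]-q[1])<.06)
    print("top z",np.median(C[m][:,2]),m.sum())
plate(f,163,.188,p)
E
```

```text
d [ 4.6 -5.9 15.1] r [-0.      0.     -0.0034] pos [5.795e+02 4.000e-01 2.151e+02] [-3.1416  0.     -1.6292] F [-0.6 -0.1 -1.6] w 0.0113 t 19.0 q6 [ 0.34 -0.4 ]
top z 0.18763962588301625 593
top z 0.18707335399041786 700
n 1022 ext [-69.1 -54.5] [66.9 49.8]
-40 y [-52.9  37.5] x [-69.1  65.4]
-30 y [-51.3  46.7] x [-67.9  66.9]
-20 y [-51.7  47.8] x [-69.1  66.3]
-10 y [-53.3  47.6] x [-68.5  65.6]
0 y [-52.9  46.1] x [-69.1  65. ]
10 y [-52.1 -11.2] x [-69.1  66.8]
20 y [-51.3  -5.8] x [-67.9  65.9]
30 y [-52.1   4.1] x [-69.   65.3]
40 y [-54.5  17.8] x [-68.4  -5.4]
```

View pics/p1.png

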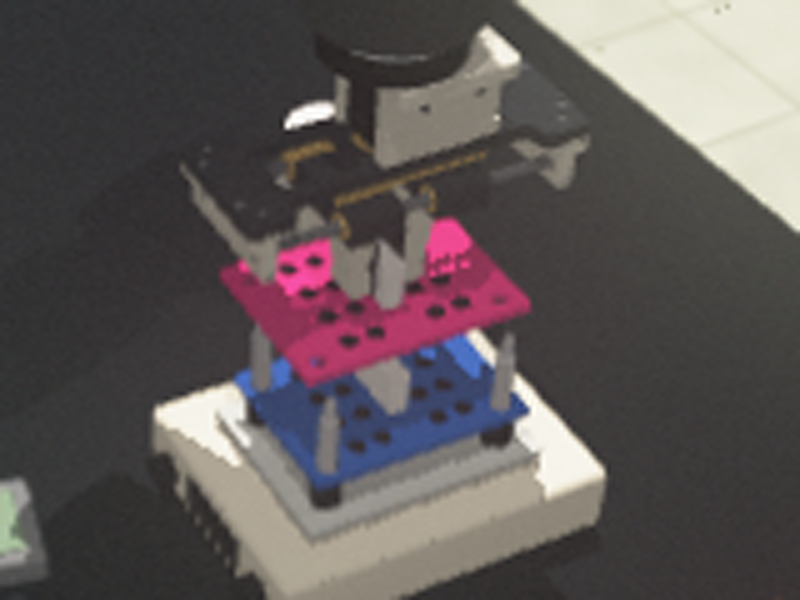

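The view shows blue home on its collars with all four posts above it. Pink is held level, about 1.5 mm further toward −y in the hand than blue was. I'll correct for that and approach the tips.

>>> {"op": "jog_arm", "data": {"targets": [{"dx": 1, "dy": -3, "dz": 5, "rx": 0, "ry": 0, "rz": -0.003, "gripper": 1}, {"dx": 2, "dy": -5, "dz": 10, "rx": 0, "ry": 0, "rz": -0.003, "gripper": 1}, {"dx": 3, "dy": -6.7, "dz": 15, "rx": 0, "ry": 0, "rz": -0.003, "gripper": 1}, {"dx": 3, "dy": -6.7, "dz": 18, "rx": 0, "ry": 0, "rz": -0.003, "gripper": 1}, {"dx": 3, "dy": -6.7, "dz": 18, "rx": 0, "ry": 0, "rz": -0.003, "gripper": 1}, {"dx": 3, "dy": -6.7, "dz": 18, "rx": 0, "ry": 0, "rz": -0.003, "gripper": 1}, {"dx": 3, "dy": -6.7, "dz": 18, "rx": 0, "ry": 0, "rz": -0.003, "gripper": 1}, {"dx": 3, "dy": -6.7, "dz": 18, "rx": 0, "ry": 0, "rz": -0.003, "gripper": 1}]}}

```text
t: 19.68
eef_pos: [0.5863, -0.0025, 0.1973]
ee_rot: [-3.141, 0.0, -1.626]
force: [-0.2, 0.5, -1.5]
width: 0.0119
gripper_force: 25.0
```

```bash
python3 go.py 586 -3 187 -93.15
python3 - <<'E'
from station import arm
from plate import *
p=arm.get_state()["eef_pos"]
f=arm.grab_frame("side");np.savez("side5.npz",**f)
plate(f,163,p[2]-.0275,p)
E
```

```text
d [ 0.5  0.3 10.3] r [-0.0003  0.0001  0.0002] pos [586.3  -2.5 197.3] [-3.1412e+00  1.0000e-04 -1.6256e+00] F [-0.2  0.5 -1.5] w 0.0119 t 19.7 q6 [ 0.33 -0.38]
n 992 ext [-68.9 -53.1] [67.3 50.7]
-40 y [-51.2  34.8] x [-68.9  67. ]
-30 y [-51.6  45.2] x [-68.3  66.1]
-20 y [-52.5  45. ] x [-68.9  65.5]
-10 y [-52.9  45.8] x [-68.3  67.2]
0 y [-52.2 -16.7] x [-68.9  66.6]
10 y [-52.6 -11.7] x [-68.9  65.7]
20 y [-53.1  -5.4] x [-67.7  67.2]
30 y [-51.5   3.5] x [-68.9  66.8]
40 y [-52.   15.9] x [-68.3  -6.5]
```

>>> {"op": "jog_arm", "data": {"targets": [{"dx": 0.5, "dy": 0.4, "dz": 2, "rx": 0, "ry": 0, "rz": 0, "gripper": 1}, {"dx": 0.5, "dy": 0.4, "dz": 4, "rx": 0, "ry": 0, "rz": 0, "gripper": 1}, {"dx": 0.5, "dy": 0.4, "dz": 6, "rx": 0, "ry": 0, "rz": 0, "gripper": 1}, {"dx": 0.5, "dy": 0.4, "dz": 8, "rx": 0, "ry": 0, "rz": 0, "gripper": 1}, {"dx": 0.5, "dy": 0.4, "dz": 9, "rx": 0, "ry": 0, "rz": 0, "gripper": 1}, {"dx": 0.5, "dy": 0.4, "dz": 10, "rx": 0, "ry": 0, "rz": 0, "gripper": 1}, {"dx": 0.5, "dy": 0.4, "dz": 10, "rx": 0, "ry": 0, "rz": 0, "gripper": 1}, {"dx": 0.5, "dy": 0.4, "dz": 10, "rx": 0, "ry": 0, "rz": 0, "gripper": 1}]}}

```text
t: 20.4
eef_pos: [0.5856, -0.0031, 0.1869]
ee_rot: [3.141, -0.0, -1.626]
force: [-0.0, -0.4, -1.1]
width: 0.0123
gripper_force: 25.0
```

>>> {"op": "jog_arm", "data": {"targets": [{"dx": 0, "dy": 0, "dz": 1, "rx": 0, "ry": 0, "rz": 0, "gripper": 1}, {"dx": 0, "dy": 0, "dz": 2, "rx": 0, "ry": 0, "rz": 0, "gripper": 1}, {"dx": 0, "dy": 0, "dz": 2, "rx": 0, "ry": 0, "rz": 0, "gripper": 1}, {"dx": 0, "dy": 0, "dz": 2, "rx": 0, "ry": 0, "rz": 0, "gripper": 1}, {"dx": 0, "dy": 0, "dz": 2, "rx": 0, "ry": 0, "rz": 0, "gripper": 1}, {"dx": 0, "dy": 0, "dz": 2, "rx": 0, "ry": 0, "rz": 0, "gripper": 1}, {"dx": 0, "dy": 0, "dz": 2, "rx": 0, "ry": 0, "rz": 0, "gripper": 1}, {"dx": 0, "dy": 0, "dz": 2, "rx": 0, "ry": 0, "rz": 0, "gripper": 1}]}}

```text
t: 21.07
eef_pos: [0.5857, -0.0032, 0.185]
ee_rot: [3.141, -0.0, -1.626]
force: [-0.4, -2.8, -2.0]
width: 0.0116
gripper_force: 25.0
```

>>> {"op": "jog_arm", "data": {"targets": [{"dx": 0.4, "dy": 0, "dz": 0, "rx": 0, "ry": 0, "rz": 0, "gripper": 1}, {"dx": 0.8, "dy": 0, "dz": 1, "rx": 0, "ry": 0, "rz": 0, "gripper": 1}, {"dx": 0.8, "dy": 0, "dz": 2, "rx": 0, "ry": 0, "rz": 0, "gripper": 1}, {"dx": 0.8, "dy": 0, "dz": 3, "rx": 0, "ry": 0, "rz": 0, "gripper": 1}, {"dx": 0.8, "dy": 0, "dz": 3, "rx": 0, "ry": 0, "rz": 0, "gripper": 1}, {"dx": 0.8, "dy": 0, "dz": 3, "rx": 0, "ry": 0, "rz": 0, "gripper": 1}, {"dx": 0.8, "dy": 0, "dz": 3, "rx": 0, "ry": 0, "rz": 0, "gripper": 1}, {"dx": 0.8, "dy": 0, "dz": 3, "rx": 0, "ry": 0, "rz": 0, "gripper": 1}]}}

```text
t: 21.73
eef_pos: [0.5858, -0.0038, 0.1821]
ee_rot: [-3.141, 0.0, -1.626]
force: [-0.6, 0.1, -0.8]
width: 0.0121
gripper_force: 25.0
```

>>> {"op": "jog_arm", "data": {"targets": [{"dx": 0, "dy": 0, "dz": 1, "rx": 0, "ry": 0, "rz": 0, "gripper": 1}, {"dx": 0, "dy": 0, "dz": 2, "rx": 0, "ry": 0, "rz": 0, "gripper": 1}, {"dx": 0, "dy": 0, "dz": 3, "rx": 0, "ry": 0, "rz": 0, "gripper": 1}, {"dx": 0, "dy": 0, "dz": 4, "rx": 0, "ry": 0, "rz": 0, "gripper": 1}, {"dx": 0, "dy": 0, "dz": 4, "rx": 0, "ry": 0, "rz": 0, "gripper": 1}, {"dx": 0, "dy": 0, "dz": 4, "rx": 0, "ry": 0, "rz": 0, "gripper": 1}, {"dx": 0, "dy": 0, "dz": 4, "rx": 0, "ry": 0, "rz": 0, "gripper": 1}, {"dx": 0, "dy": 0, "dz": 4, "rx": 0, "ry": 0, "rz": 0, "gripper": 1}]}}

```text
t: 22.4
eef_pos: [0.5858, -0.0038, 0.1781]
ee_rot: [-3.141, -0.0, -1.626]
force: [-1.0, -0.3, -0.8]
width: 0.0117
gripper_force: 25.0
```

>>> {"op": "jog_arm", "data": {"targets": [{"dx": 0, "dy": 0, "dz": 1, "rx": 0, "ry": 0, "rz": 0, "gripper": 1}, {"dx": 0, "dy": 0, "dz": 2, "rx": 0, "ry": 0, "rz": 0, "gripper": 1}, {"dx": 0, "dy": 0, "dz": 3, "rx": 0, "ry": 0, "rz": 0, "gripper": 1}, {"dx": 0, "dy": 0, "dz": 4, "rx": 0, "ry": 0, "rz": 0, "gripper": 1}, {"dx": 0, "dy": 0, "dz": 4.5, "rx": 0, "ry": 0, "rz": 0, "gripper": 1}, {"dx": 0, "dy": 0, "dz": 4.5, "rx": 0, "ry": 0, "rz": 0, "gripper": 1}, {"dx": 0, "dy": 0, "dz": 4.5, "rx": 0, "ry": 0, "rz": 0, "gripper": 1}, {"dx": 0, "dy": 0, "dz": 4.5, "rx": 0, "ry": 0, "rz": 0, "gripper": 1}]}}

```text
t: 23.07
eef_pos: [0.5857, -0.0038, 0.1746]
ee_rot: [-3.141, -0.0, -1.625]
force: [-4.0, 0.4, 7.0]
width: 0.0124
gripper_force: 25.0
```

Contact came at TCP 174.6 mm, exactly the expected home height for this grasp. Releasing and backing off.

>>> {"op": "jog_arm", "data": {"targets": [{"dx": 0, "dy": 0, "dz": -0.5, "rx": 0, "ry": 0, "rz": 0, "gripper": 1}, {"dx": 0, "dy": 0, "dz": -0.8, "rx": 0, "ry": 0, "rz": 0, "gripper": 0.75}, {"dx": 0, "dy": 0, "dz": -0.8, "rx": 0, "ry": 0, "rz": 0, "gripper": 0.6}, {"dx": 0, "dy": 0, "dz": -0.8, "rx": 0, "ry": 0, "rz": 0, "gripper": 0.5}, {"dx": 0, "dy": 0, "dz": -0.8, "rx": 0, "ry": 0, "rz": 0, "gripper": 0.5}, {"dx": 0, "dy": 0, "dz": -0.8, "rx": 0, "ry": 0, "rz": 0, "gripper": 0.5}, {"dx": 0, "dy": 0, "dz": -0.8, "rx": 0, "ry": 0, "rz": 0, "gripper": 0.5}, {"dx": 0, "dy": 0, "dz": -0.8, "rx": 0, "ry": 0, "rz": 0, "gripper": 0.5}]}}

```text
t: 23.73
eef_pos: [0.5857, -0.0038, 0.1743]
ee_rot: [3.142, -0.0, -1.626]
force: [0.5, 0.0, -0.4]
width: 0.0434
gripper_force: 0.0
```

>>> {"op": "jog_arm", "data": {"targets": [{"dx": 0, "dy": 0, "dz": -10, "rx": 0, "ry": 0, "rz": 0, "gripper": 0.5}, {"dx": 0, "dy": 0, "dz": -30, "rx": 0, "ry": 0, "rz": 0, "gripper": 0.5}, {"dx": 0, "dy": 0, "dz": -55, "rx": 0, "ry": 0, "rz": 0, "gripper": 0.5}, {"dx": 0, "dy": 0, "dz": -80, "rx": 0, "ry": 0, "rz": 0, "gripper": 0.5}, {"dx": 30, "dy": 10, "dz": -90, "rx": 0, "ry": 0, "rz": 0, "gripper": 0.5}, {"dx": 65, "dy": 25, "dz": -90, "rx": 0, "ry": 0, "rz": 0, "gripper": 0.5}, {"dx": 100, "dy": 45, "dz": -90, "rx": 0, "ry": 0, "rz": 0, "gripper": 0.5}, {"dx": 125, "dy": 60, "dz": -90, "rx": 0, "ry": 0, "rz": 0, "gripper": 0.5}]}}

```text
t: 24.4
eef_pos: [0.5175, -0.127, 0.2655]
ee_rot: [-3.141, 0.0, -1.626]
force: [0.6, -0.5, 0.3]
width: 0.0436
gripper_force: 0.0
```

>>> {"op": "jog_arm", "data": {"targets": [{"dx": 10, "dy": 5, "dz": 0, "rx": 0, "ry": 0, "rz": 0, "gripper": 0.5}, {"dx": 10, "dy": 5, "dz": 0, "rx": 0, "ry": 0, "rz": 0, "gripper": 0.5}, {"dx": 10, "dy": 5, "dz": 0, "rx": 0, "ry": 0, "rz": 0, "gripper": 0.5}, {"dx": 10, "dy": 5, "dz": 0, "rx": 0, "ry": 0, "rz": 0, "gripper": 0.5}, {"dx": 10, "dy": 5, "dz": 0, "rx": 0, "ry": 0, "rz": 0, "gripper": 0.5}, {"dx": 10, "dy": 5, "dz": 0, "rx": 0, "ry": 0, "rz": 0, "gripper": 0.5}, {"dx": 10, "dy": 5, "dz": 0, "rx": 0, "ry": 0, "rz": 0, "gripper": 0.5}, {"dx": 10, "dy": 5, "dz": 0, "rx": 0, "ry": 0, "rz": 0, "gripper": 0.5}]}}

```text
t: 25.07
eef_pos: [0.5137, -0.1346, 0.2642]
ee_rot: [3.141, -0.0, -1.625]
force: [0.8, 0.2, -0.7]
width: 0.044
gripper_force: 0.0
```

Run:
```python
from station import arm
from h import *
f=arm.grab_frame("side")
o=cv2.cvtColor(f["frame"],cv2.COLOR_RGB2BGR)
cv2.imwrite("pics/end.png",cv2.resize(o[110:240,240:400],(800,600),interpolation=cv2.INTER_CUBIC))
H=hsv(f).astype(int);C=cloud(f)
for h in(110,163):
    m=(abs(H[...,0]-h)<12)&(H[...,1]>100)&(np.hypot(C[...,0]-.585,C[...,1])<.09)&(C[...,2]>.08)
    q=C[m]
    if len(q)>20: A=np.c_[q[:,:2]-q[:,:2].mean(0),np.ones(len(q))];print(h,len(q),np.round(np.linalg.lstsq(A,q[:,2],rcond=None)[0],4),np.median(q[:,2]))
```

```text
110 273 [-0.0027 -0.      0.1005] 0.100427908038369
163 169 [-0.0032  0.0195  0.1459] 0.14619295565501123
```

View pics/end.png

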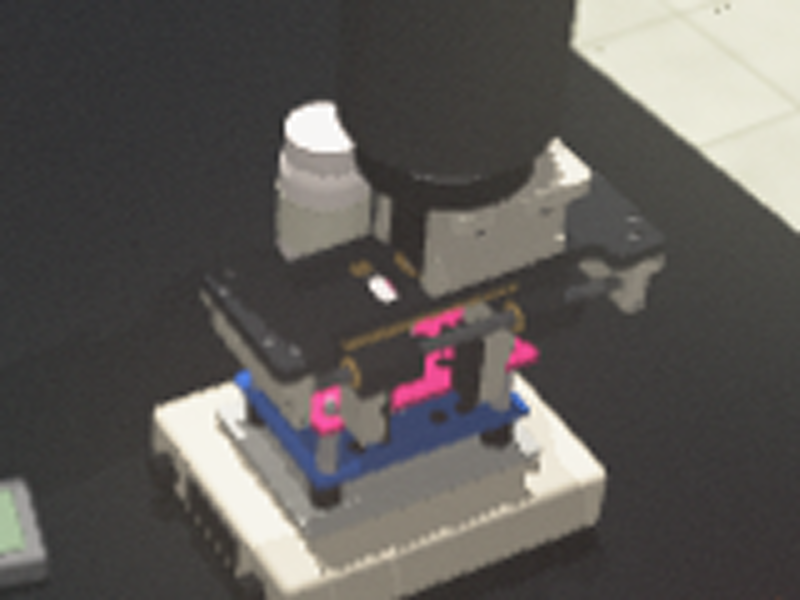

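The two tiers sit at plate-top heights of about 101 and 147 mm, as required. Pink is level with a post in its near hole at (328,405), and the arm is clear of everything. Handing in.

```bash
python3 -c "
from station import arm
print(arm.job_done())"
```

```text
the job is handed in; nothing more can be done
None
```

I fitted both tiers over all four posts, blue home on its collars and pink home on the step above, released them and handed the job in at about 25 s of the 72 s; the hand-in returned no verdict.

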